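# Change the panel of the lit counter sign

### The job

The baguettes are sold out. Slide the lit sign's switch off so that its bare LEDs do not dazzle anyone, draw the baguette panel up out of the sign and lower it fully into a free groove of the dark wooden rack; then draw the pretzel panel out of the rack, lower it fully home into the sign's slot, let go of it, and slide the switch on again. Set the panels down by hand rather than dropping them, and leave the roll panel and everything else on the counter where they are.

Things in the scene. Friction and masses are not known exactly. Their poses are not given: they have to be found in the camera images.
- sign: The lit sign's base, fixed to the counter: a block 104 mm (its x) by 236 mm (its y) by 50 mm high, origin at the centre of its underside, z up; its +x points away from the robot, turned by up to 0.3 rad. The light wood part (y above -50 mm) has the panel slot; the grey plastic part (y from -118 to -50 mm) is the battery module with the slide switch in a recess in its top.
- switch_recess (a point): Centre of the floor of the switch's recess in the grey top, at sign (0, -84, 42) mm; axes as the sign's. The recess is 76 mm long (along sign x), 28 mm wide (along sign y) and 8 mm deep; the nub slides along x in it. With the nub at one end of its travel, 28 mm of free recess remain on the side from which it is to be pushed back, for a fingertip lowered into it.
- switch (a joint): Slide switch, m: 0 = off (nub towards sign -x, towards the robot), 0.012 = fully on (nub towards sign +x, away from the robot, the end marked by a white pip 8 mm wide on the grey top). Off is below 0.003, on above 0.009. It starts on. It takes about 1.5 N to move, stays where it is left, and has firm stops at both ends.
- switch_nub (a point): Centre of the top of the switch nub: a black block 8 mm along sign x, 14 mm along sign y, 7.5 mm tall, standing on the recess floor, its top 0.5 mm below the grey surface (49.5 mm above the counter). It lies at sign x = -6 mm + joint value, y = -84 mm.
- sign_slot (a point): Centre of the floor of the sign's panel slot, at sign (0, 34, 24) mm; axes as the sign's. The slot runs along sign y: 150 mm long and 26 mm deep; 10.5 mm wide in its lower 16 mm, from there flaring smoothly to 18 mm at its mouth (sign z = 50 mm).
- panel_baguette: Opal white acrylic panel with a dark outline of a baguette on both faces, plain rectangle 8 mm thick (its x), 140 mm wide (its y), 95 mm tall (its z), 125 g; origin at the centre of its bottom edge. It starts standing in the sign's slot, its top edge 69 mm above the sign's top.
- panel_pretzel: Opal white acrylic panel with a dark outline of a pretzel, 8 x 140 x 95 mm, 125 g, both top corners cut off at 45 degrees (25 mm), so that its top edge is 90 mm long; origin at the centre of its bottom edge, axes as the other panels. It starts in one of the outer two grooves of the rack.
- panel_roll: Opal white acrylic panel with a dark circle and cross (a round roll), plain rectangle 8 x 140 x 95 mm, origin at the centre of its bottom edge. It stands in the other outer groove of the rack and stays there.
- rack: Panel rack, fixed to the counter: a dark wooden block 210 mm (its x) by 166 mm (its y) by 38 mm high, origin at the centre of its underside, z up. Three grooves along its y at x = -70, 0, 70 mm, each 150 mm long, 28 mm deep, 11 mm wide, flaring to 19 mm in the top 10 mm. Panels in it stand 105 mm above the counter. The middle groove starts empty.
- rack_groove0 (a point): Centre of the floor of the rack's groove at rack x = -70 mm (nearest the robot), z = 10 mm.
- rack_groove1 (a point): Centre of the floor of the middle groove.
- rack_groove2 (a point): Centre of the floor of the rack's groove at rack x = 70 mm (farthest from the robot).
- jam_jar: Loose jam jar with steel lid, 56 mm across, 66 mm high, origin under its centre, between sign and rack on the far side; leave it.
- honey_jar: Loose honey jar with wooden lid, 48 mm across, 58 mm high, origin under its centre, between sign and rack on the robot's side; leave it.
- price_card: Loose price card in a small wooden foot, 80 mm wide, 68 mm high, origin under its centre, beyond the sign; leave it.
- tongs: Loose steel pastry tongs lying flat, 265 mm long, 25 mm high, origin near the middle, left of the sign; leave them.
- loaf: Loose loaf of bread, 210 mm long, 84 mm high, origin under its centre, right of the rack; leave it.
- cup: Loose white mug, 85 mm high, 80 mm across, origin under its centre, left near the robot; leave it.
- paper_bags: Loose stack of paper bags, 120 x 190 x 22 mm, origin under its centre, right near the robot; leave it.
Mind the look-alikes: they are no part of the job. Leave any purple or red look-alike of the panel_roll alone.

How it is judged:
On the way, in this order (a step that is already met when the one before it is completed fails the run):
1. the switch is slid off while the baguette panel still stands in the sign (value of joint switch below 0.003 m and distance between panel_baguette and sign_slot below 0.009 m and angle between panel_baguette's own z axis and vertical below 0.2 rad), for 0.1 s.
2. the baguette panel is drawn up clear of the slot, the switch off (value of joint switch below 0.003 m and z of panel_baguette in the frame of sign_slot above 0.034 m), for 0.1 s.
3. the baguette panel is lowered into a groove of the rack while held (((horizontal distance between panel_baguette and rack_groove0 below 0.01 m and z of panel_baguette in the frame of rack_groove0 below 0.015 m and contact force between the fingers and panel_baguette above 0.5 N) or (horizontal distance between panel_baguette and rack_groove1 below 0.01 m and z of panel_baguette in the frame of rack_groove1 below 0.015 m and contact force between the fingers and panel_baguette above 0.5 N) or (horizontal distance between panel_baguette and rack_groove2 below 0.01 m and z of panel_baguette in the frame of rack_groove2 below 0.015 m and contact force between the fingers and panel_baguette above 0.5 N))), for 0.05 s.
4. the baguette panel stands home in a groove, let go ((distance between panel_baguette and rack_groove0 below 0.01 m or distance between panel_baguette and rack_groove1 below 0.01 m or distance between panel_baguette and rack_groove2 below 0.01 m) and angle between panel_baguette's own z axis and vertical below 0.25 rad and contact force between the fingers and panel_baguette below 0.1 N), for 0.2 s.
5. the pretzel panel is drawn up clear of the rack (z of panel_pretzel in the frame of rack above 0.046 m), for 0.1 s.
6. the pretzel panel is lowered into the sign's slot while held, the switch off (value of joint switch below 0.003 m and horizontal distance between panel_pretzel and sign_slot below 0.01 m and z of panel_pretzel in the frame of sign_slot below 0.015 m and contact force between the fingers and panel_pretzel above 0.5 N), for 0.05 s.
7. the pretzel panel stands home in the slot, let go, the switch still off (value of joint switch below 0.003 m and distance between panel_pretzel and sign_slot below 0.009 m and angle between panel_pretzel's own z axis and vertical below 0.2 rad and contact force between the fingers and panel_pretzel below 0.1 N), for 0.2 s.
At the end, for the whole second after the job is handed in: Switch on (above 0.009 m); pretzel panel home in the sign's slot (bottom centre within 9 mm of the slot floor's centre, 0.2 rad of upright); baguette and roll panels home in rack grooves (within 10 mm of a groove floor's centre, 0.25 rad of upright); panels at rest (value of joint switch above 0.009 m and distance between panel_pretzel and sign_slot below 0.009 m and angle between panel_pretzel's own z axis and vertical below 0.2 rad and (distance between panel_baguette and rack_groove0 below 0.01 m or distance between panel_baguette and rack_groove1 below 0.01 m or distance between panel_baguette and rack_groove2 below 0.01 m) and angle between each of panel_baguette, panel_roll's own z axis and vertical below 0.25 rad and (distance between panel_roll and rack_groove0 below 0.01 m or distance between panel_roll and rack_groove1 below 0.01 m or distance between panel_roll and rack_groove2 below 0.01 m) and linear speed of each of panel_baguette, panel_pretzel, panel_roll below 0.02 m/s); the robot touches nothing.
It fails at once if the roll panel is shifted by more than 20 mm (distance of panel_roll from where it was at the start of the episode above 0.02 m).
It fails at once if a bystander (jar, price card, tongs, loaf, mug or paper bags) is shifted by more than 30 mm (distance of any of jam_jar, honey_jar, price_card, tongs, loaf, cup, paper_bags from where it was at the start of the episode above 0.03 m).
It also fails if it takes over 67 s, if anything falls off the work surface, if the arm or the gripper's body presses on something with over 40 N, if the wrist force passes 120 N, or if a joint passes its speed limit or range.

### The arm

A 7-joint arm with a two-finger parallel gripper is mounted at the origin on the work surface. World frame = base frame: x ahead of the robot, y to its left, z up, the work surface at z = 0. Lengths are in m, angles in rad, forces in N, time in s.
With the tool pointing down it reaches from about 0.35 to 0.9 m from the base axis. Payload 7.2 kg.
Tool frame: the origin (TCP) lies at the very end of the fingers, on their centre line; the grasp point (between the pads) lies 19 mm behind it; z points along the fingers, y is the direction in which the jaws open and shut (so a half turn about z gives the same grasp; the last joint's range is limited). The gripper opens to 85 mm and grips with 20 to 120 N. Pads are 22 mm wide; open, the fingers measure 114 mm over their backs; the gripper's body (76 mm by 85 mm) begins 54 mm behind the grasp point. The pads swing forward as they close: fully open they stand 13 mm farther back than shut.
Start: joints at [1.238, 0.411, -0.013, 1.596, 0.006, 1.134, -0.082], TCP at [0.164, -0.603, 0.231] pointing down, gripper open.
Joint ranges: [-2.95, 2.95], [-0.29, 1.99], [-1.47, 1.44], [0.14, 2.54], [-1.03, 4.17], [0.13, 1.85], [-2.86, 2.86]. Speed limits (rad/s): [2.39, 2.39, 3.01, 3.01, 3.14, 3.14, 3.14].

### API

Orientations are given as a unit quaternion [w, x, y, z].
In Python, from workcell import sensors, cams, job_done, models gives the robot as it stands.
- The arm moves only by the tool send_rows, never from a script. Its argument "moves" is a list of rows, each a list of 4 numbers: the shift along the tool's x, y, z in units of 30 mm (1.0 is 30 mm), then the turn about the tool's z in rad. In form: [[tx, ty, tz, turn], ...]. A call has exactly 5 rows; each row is the pose to reach, as a shift and turn from the pose commanded when the call began, along the tool's axes at that moment; what a row does not reach only later rows make up. A row lasts 1/10 s, in which the tool goes at most 50 mm and 8.59 degrees, less where a joint would pass 70% of its speed; a pose out of reach is approached as far as the arm can. A call with a gripper value outside its range is refused whole. "jaw" is the closure, from 0 (fully open) to 1 (shut), set as the call begins (left out, the last holds). The fingers move at their own pace and stop on an object; "grip_force" is the grip in N (left out, the last holds). Time passes only in rows, so rows that repeat a pose let the fingers close, or fill a call up. It gives the time, the measured TCP pose, the force and the opening at its end, in the units of the state.
- sensors.get_obs(): the state, without advancing time (a new reading comes with each control period).
- cams.snapshot(name): name is "scene" or "top"; returns a dict with "pixels" (480x640x3 uint8, red, green, blue), "intrinsics" (3x3 intrinsics, pixels), "rvec" (rotation vector, rad) and "tvec" (3), from world to camera coordinates, as OpenCV has them. Camera axes: x right, y down, z forward; pixel columns grow to the right and rows downward; lengths in m; the calibration is good to about 2 mm. A picture is of the moment at which its call begins. There is no depth.
- job_done(): hands the job in, once; it reports no verdict.
Trained networks look in a picture, given as the dict that the camera call returned (one of the last four; its "shot" number tells which), for a name from the list of things; names that differ only in an ending like _2 or _b are one class to them, and where a whole thing is asked for, a point or a joint stands for the part that bears it (a point fixed in the world has none). Each returns a list of dicts, best first, with "conf" (0 to 1); they miss things now and then, are a little off and sometimes report something else, mostly with a low value. They report only what shows in the picture. A call takes as long as a camera call. They do not tell look-alikes from the thing itself.
- models.boxes_of(target, picture): "bbox" ([left, top, right, bottom] in pixels, round what is visible of it).
- models.trace(target, picture): "pixels" (480x640 bool, what is visible of it) and "bbox" ([left, top, right, bottom] in pixels, round what is visible of it).
The state is a dict: "time": time; "joint_pos": joint angles; "qd": joint speeds; "joint_efforts": joint torques, N m; "tool_pos": TCP position; "eef_rot": TCP orientation; "wrist_force": force on the tool from outside, world axes, zero at the start; "moment": the same for the moment, N m; "finger_gap": opening from 0.0 (shut) to 1.0 (fully open).
Only numpy, scipy, OpenCV 4.12 (cv2) and the standard library are available. Lean on these libraries where they do the work, as an engineer would, in place of code of your own. Each camera call takes 0.05 s, during which the arm holds its last target. There are 200 camera calls.

## Working session

There is one attempt and no reset: what is moved stays moved. The work goes in short steps, Python scripts to look and compute and a tool call to move; the robot and the scene stay as the last step left them, time stands still between calls to the robot, and variables do not carry over. Pictures are saved under pics/ and viewed, about 8 in all and at most 12, crops included, and the job is handed in when it is done.

Besides the shell and the picture viewer there is one more tool, called after "Request:" by a JSON object that holds its "method" and its "body". send_rows: Moves the arm, as the interface text tells. Its arguments: {"type":"object","properties":{"moves":{"type":"array"},"jaw":{"type":"number"},"grip_force":{"type":"number"}},"required":["moves"]}

```bash
mkdir -p pics; ls; python3 - <<'E'
from workcell import sensors,cams,models
import cv2,pickle
o=sensors.get_obs();print(o)
for n in("scene","top"):
    p=cams.snapshot(n);cv2.imwrite(f"pics/{n}0.png",p["pixels"][:,:,::-1]);pickle.dump(p,open(f"{n}0.pkl","wb"))
    print(n,p["intrinsics"],p["rvec"],p["tvec"])
    for t in["sign","rack","panel_baguette","panel_pretzel","panel_roll","switch_nub","jam_jar","honey_jar"]:
        print(t,[(round(float(b["conf"]),2),[round(float(v)) for v in b["bbox"]]) for b in models.boxes_of(t,p)])
E
```

```text
pics
{'time': 0.0, 'joint_pos': array([ 1.23780477,  0.41192809, -0.0127467 ,  1.59706393,  0.00559581,
        1.13428128, -0.0821978 ]), 'qd': array([-0.00082383, -0.00252685, -0.00080451,  0.00090971,  0.00124055,
       -0.00124509, -0.00101563]), 'joint_efforts': array([ 1.92761236e-04, -6.00617623e+01,  6.82257861e-01, -2.99409235e+01,
        1.37943617e-02,  1.05188502e-02, -3.16701221e-05]), 'tool_pos': array([ 0.16341641, -0.60273691,  0.23042717]), 'eef_rot': array([-8.07352515e-04,  9.91244379e-01,  1.32037512e-01, -1.57473626e-04]), 'wrist_force': array([ 0.59496132, -0.06472283,  0.20916738]), 'moment': array([ 0.01885963,  0.04729578, -0.06742463]), 'finger_gap': 1.0021471131073225}
scene [[623.43587261   0.         321.37374107]
 [  0.         623.43587261 241.34377966]
 [  0.           0.           1.        ]] [ 0.81525566  2.40258385 -1.30421755] [ 0.37153839 -0.10592619  1.88258918]
sign [(0.9, [291, 274, 384, 357]), (0.45, [325, 232, 344, 260])]
rack [(0.89, [197, 203, 294, 259])]
panel_baguette [(0.77, [327, 270, 359, 332])]
panel_pretzel [(0.86, [209, 204, 235,
[... 247 characters left out ...]
234, 343, 262]), (0.61, [223, 276, 248, 308]), (0.54, [222, 163, 280, 200])]
top [[614.96185567   0.         307.52920896]
 [  0.         614.96185567 246.5007252 ]
 [  0.           0.           1.        ]] [ 2.17619731 -2.18223112  0.11349654] [-0.00784291  0.47929657  1.60883671]
sign [(0.74, [362, 184, 423, 194]), (0.69, [177, 182, 276, 236])]
rack [(0.9, [360, 178, 427, 261])]
panel_baguette [(0.68, [182, 196, 240, 213])]
panel_pretzel [(0.88, [366, 187, 424, 196])]
panel_roll [(0.82, [365, 241, 423, 246]), (0.77, [443, 320, 459, 380]), (0.76, [228, 257, 264, 299]), (0.68, [376, 296, 427, 316])]
switch_nub [(0.31, [186, 198, 238, 212])]
jam_jar [(0.8, [290, 140, 307, 168])]
honey_jar []
```

```bash
python3 - <<'E'
import cv2
a=cv2.imread("pics/top0.png");cv2.imwrite("pics/topc.png",cv2.resize(a[120:320,150:480],(800,485),interpolation=cv2.INTER_CUBIC))
a=cv2.imread("pics/scene0.png");cv2.imwrite("pics/scenec.png",cv2.resize(a[140:380,180:440],(650,600),interpolation=cv2.INTER_CUBIC))
E
```

```text
(no output)
```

View pics/topc.png

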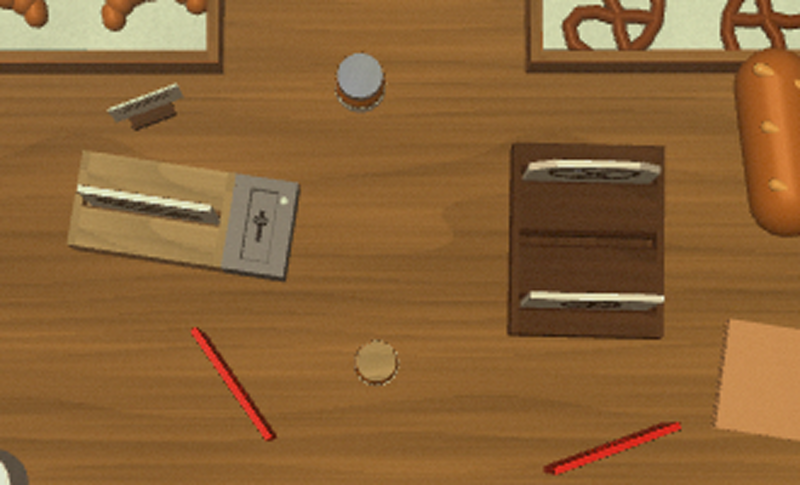

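View pics/scenec.png

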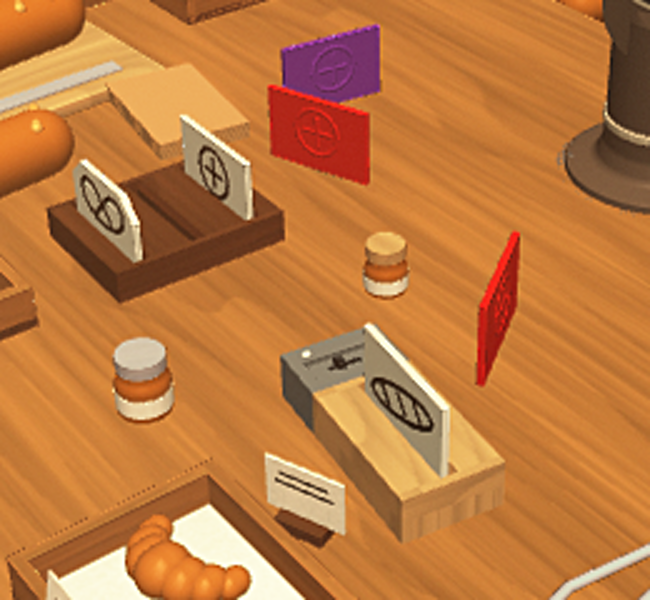

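The top view shows the sign at crop (68–298, 151–279) with the pip at (284,201), which is the +x end. The rack is at (508–665, 144–337). The pretzel, with its cut corners, is in the far groove (crop y≈170), the middle groove is empty and the roll is in the near groove. The scene view agrees. The red and purple panels are look-alikes standing free on the counter, and the jobs' panels are the white ones. Next I'll fit the poses.

```bash
cat > h.py <<'E'
import numpy as np,cv2,pickle
from scipy.optimize import least_squares
def proj(p,X): return cv2.projectPoints(np.array(X,float).reshape(-1,1,3),p["rvec"],p["tvec"],p["intrinsics"],None)[0].reshape(-1,2)
def T(pose,L):
    x,y,a=pose;L=np.array(L,float).reshape(-1,3);c,s=np.cos(a),np.sin(a)
    return np.c_[x+c*L[:,0]-s*L[:,1],y+s*L[:,0]+c*L[:,1],L[:,2]]
def fit(obs,x0):
    # obs: list of (pic, local pts, px)
    f=lambda q:np.concatenate([(proj(p,T(q,L))-np.array(px)).ravel() for p,L,px in obs])
    r=least_squares(f,x0,loss="soft_l1",x_scale=[.01,.01,.01]);return r.x,f(r.x)
def box(lx,ly,h): return [[sx*lx/2,sy*ly/2,z] for sx in(1,-1) for sy in(1,-1) for z in(0,h)]
def sil(p,pose,L):
    m=np.zeros((480,640),np.uint8);h=cv2.convexHull(proj(p,T(pose,L)).astype(np.float32))
    cv2.fillConvexPoly(m,np.round(h*16).astype(np.int32),1,shift=4);return m>0
E
python3 - <<'E'
from h import *
from workcell import models,cams
np.set_printoptions(precision=4,suppress=True)
t=pickle.load(open("top0.pkl","rb"));s=pickle.load(open("scene0.pkl","rb"))
tc=lambda P:(np.array(P,float)+.5)/(800/330)-.5+[150,120]
sc=lambda P:(np.array(P,float)+.5)/2.5-.5+[180,140]
sg=[[52,118,50],[52,-118,50],[-52,-118,50],[-52,118,50]];rk=[[105,83,38],[105,-83,38],[-105,-83,38],[-105,83,38]]
sg=np.array(sg)/1e3;rk=np.array(rk)/1e3
S=[(t,np.r_[sg,[[.0,-.084,.05]]],tc([(82,151),(298,182),(287,277),(68,243),(260,226)])),(s,sg,sc([(403,500),(282,354),(367,324),(504,463)]))]
R=[(t,rk,tc([(512,144),(665,146),(664,336),(508,333)])),(s,rk[[0,1,3]],sc([(120,262),(48,212),(284,210)]))]
for n,O,x0 in(("sign",S,[.6,.2,0]),("rack",R,[.6,-.2,0])):
    for o in(O[:1],O[1:],O):
        q,r=fit(o,x0);print(n,q,np.abs(r).max(),r.round(1))
print("cam")
for p in(t,s):
    R_=cv2.Rodrigues(p["rvec"])[0];print(-R_.T@p["tvec"])
E
```

```text
sign [ 0.5791  0.2059 -0.1486] 1.1256697689012185 [ 0.5 -0.1  0.3  0.1 -1.1 -0.1 -0.2  0.8  0.2 -0.5]
sign [ 0.5816  0.2047 -0.1444] 2.3164598971442274 [-0.4  0.4 -1.5  0.5  2.3 -0.2  0.3 -0.9]
sign [ 0.5799  0.2055 -0.1515] 3.408322175344722 [ 0.8 -0.6  0.5 -0.1 -1.  -0.4 -0.   0.3  0.3 -0.8  0.   0.3 -0.5  0.2
  3.4 -0.3  0.9 -0.8]
rack [ 0.552  -0.2324 -0.0245] 0.8204404888829231 [ 0.2 -0.6 -0.5 -0.  -0.4  0.4  0.8  0.2]
rack [ 0.5516 -0.2355 -0.008 ] 4.650104302993952 [ 0.   4.7 -0.4 -1.5  0.3 -0.4]
rack [ 0.5521 -0.2329 -0.0204] 5.060405064388874 [ 0.2 -0.5 -0.5 -0.2 -0.1  0.2  1.2  0.3 -0.2  5.1  0.1 -1.3  0.7  0.4]
cam
[0.3281 0.0094 1.6463]
[1.2663 1.0885 0.9513]
```

```bash
python3 - <<'E'
from h import *
t=pickle.load(open("top0.pkl","rb"));s=pickle.load(open("scene0.pkl","rb"))
S=[.5795,.2057,-.149];R=[.5520,-.2326,-.0235]
def draw(p,crop,k):
    x0,y0,x1,y1=crop;im=cv2.resize(p["pixels"][y0:y1,x0:x1,::-1].copy(),None,fx=k,fy=k,interpolation=cv2.INTER_CUBIC)
    def rect(q,cx,cy,w,h,z,c):
        P=proj(p,T(q,[[cx+a*w/2,cy+b*h/2,z] for a,b in((1,1),(1,-1),(-1,-1),(-1,1))]));P=(P+.5-[x0,y0])*k-.5
        cv2.polylines(im,[np.round(P*16).astype(np.int32)],True,c,1,cv2.LINE_AA,shift=4)
    rect(S,0,0,.104,.236,.05,(0,255,0));rect(S,0,.034,.018,.15,.05,(255,255,0));rect(S,0,-.084,.076,.028,.05,(0,0,255));rect(S,.006,-.084,.008,.014,.0495,(255,0,255))
    rect(S,0,.034,.008,.14,.119,(255,0,0))
    rect(R,0,0,.21,.166,.038,(0,255,0));rect(R,0,0,.019,.15,.038,(255,255,0))
    rect(R,.07,0,.008,.14,.105,(255,0,0));rect(R,-.07,0,.008,.14,.105,(255,0,0))
    return im
a=draw(t,(170,170,290,240),4);b=draw(t,(350,170,435,265),3.2);c=draw(s,(280,260,395,365),2.8);d=draw(s,(190,175,300,265),2.9)
W=np.zeros((600,800,3),np.uint8)
for im,x,y in((a,0,0),(b,500,0),(c,0,300),(d,400,315)):
    h,w=im.shape[:2];h=min(h,600-y);w=min(w,800-x);W[y:y+h,x:x+w]=im[:h,:w]
cv2.imwrite("pics/ov.png",W)
E
```

```text
(no output)
```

View pics/ov.png

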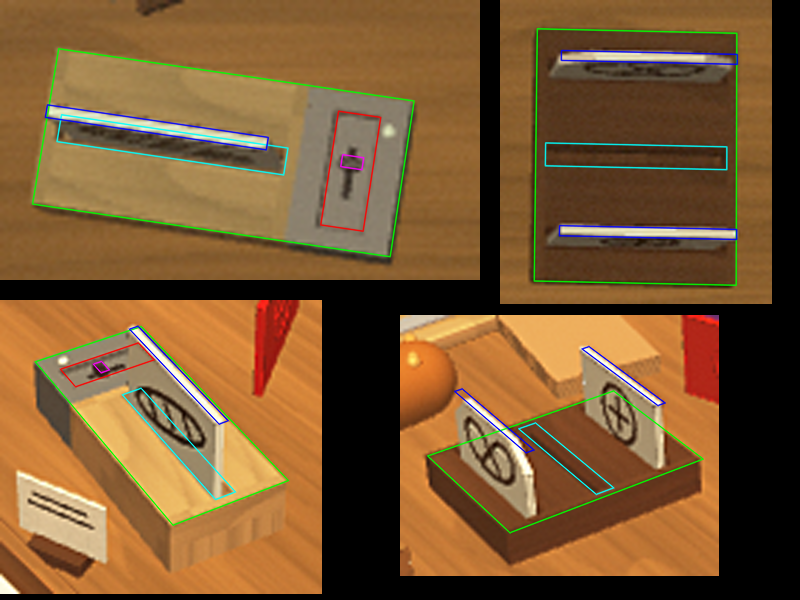

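The overlay fits well, within about 1–2 mm in both views. Sign is at (0.5795, 0.2057, −0.149) and rack at (0.552, −0.2326, −0.0235). Next I'll write a planner helper and go above the switch.

```bash
cat > go.py <<'E'
import sys,numpy as np
from h import *
from workcell import sensors
S=[.5795,.2057,-.149];R=[.5520,-.2326,-.0235]
def show(*tg):
    """each target: frame,(lx,ly),z ; prints units from the present (then each former target) pose"""
    o=sensors.get_obs();w,x,y,z=o["eef_rot"];p=o["tool_pos"];th=2*np.arctan2(y,x)
    print("t",round(o["time"],2),"pos",p.round(4),"th",round(th,3),"F",o["wrist_force"].round(1),"gap",round(o["finger_gap"],3),"q",o["joint_pos"].round(2))
    for F,l,zz in tg:
        g=T(F,[*l,zz])[0];t2=F[2]+np.pi/2;d=g-p;c,s=np.cos(th),np.sin(th)
        print("  goal",g.round(4),"shift",np.round(np.array([c*d[0]+s*d[1],s*d[0]-c*d[1],-d[2]])/.03,3),"turn",round((th-t2+np.pi)%(2*np.pi)-np.pi,4))
        p,th=g,t2
E
python3 -c "
from go import *
show((S,(.006,-.084),.15))"
```

```text
t 0.9 pos [ 0.1635 -0.6032  0.2313] th 0.265 F [ 0.   0.1 -1. ] gap 0.999 q [ 1.24  0.41 -0.01  1.6   0.01  1.13 -0.08]
  goal [0.573  0.1217 0.15  ] shift [ 19.496 -19.751   2.71 ] turn -1.157
```

Request:
{"method": "send_rows", "body": {"moves": [[1.15,-1.16,0,-0.08],[2.3,-2.32,0,-0.2],[3.4,-3.5,0,-0.33],[4.6,-4.65,0,-0.45],[5.7,-5.8,0,-0.58]], "jaw": 0.79}}

```text
time: 1.4
tool_pos: [0.284, -0.3887, 0.2316]
eef_rot: [0.0, 0.911, 0.412, 0.0]
wrist_force: [1.0, -0.1, 0.8]
finger_gap: 0.208
```

```bash
python3 -c "
from go import *
show((S,(.006,-.084),.2))"
```

```text
t 1.4 pos [ 0.284  -0.3887  0.2316] th 0.85 F [ 1.  -0.1  0.8] gap 0.208 q [ 1.04  0.18 -0.23  1.92  0.05  1.05  0.07]
  goal [0.573  0.1217 0.2   ] shift [19.141 -3.991  1.052] turn -0.5717
```

Request:
{"method": "send_rows", "body": {"moves": [[1.6,-0.33,0,-0.12],[3.2,-0.67,0,-0.23],[4.8,-1.0,0,-0.35],[6.4,-1.33,0,-0.46],[8.0,-1.67,0,-0.5717]]}}

```text
time: 1.9
tool_pos: [0.4057, -0.1761, 0.2317]
eef_rot: [0.001, 0.758, 0.652, 0.0]
wrist_force: [0.6, -0.7, 0.9]
finger_gap: 0.21
```

```bash
python3 -c "
from go import *
show((S,(.006,-.084),.2))"
```

```text
t 1.9 pos [ 0.4057 -0.1761  0.2317] th 1.421 F [ 0.6 -0.7  0.9] gap 0.21 q [ 0.76  0.13 -0.49  1.99  0.07  1.04  0.08]
  goal [0.573  0.1217 0.2   ] shift [10.651  4.03   1.058] turn -0.0011
```

Request:
{"method": "send_rows", "body": {"moves": [[1.5,0.6,0.1,0],[3.0,1.2,0.2,0],[4.5,1.8,0.3,0],[6.0,2.4,0.4,0],[7.5,3.0,0.5,0]]}}

```text
time: 2.4
tool_pos: [0.5293, 0.0323, 0.2164]
eef_rot: [0.0, 0.76, 0.65, 0.0]
wrist_force: [1.2, -0.5, 0.7]
finger_gap: 0.215
```

Request:
{"method": "send_rows", "body": {"moves": [[1.5,0.5,0.3,0],[3.15,1.03,0.56,0],[3.15,1.03,2.0,0],[3.15,1.03,3.5,0],[3.15,1.03,3.7,0]]}}

```text
time: 2.9
tool_pos: [0.5702, 0.1185, 0.1003]
eef_rot: [-0.002, 0.759, 0.651, -0.004]
wrist_force: [0.9, -0.9, 0.8]
finger_gap: 0.215
```

```bash
python3 - <<'E'
from go import *
from workcell import cams
show((S,(.006,-.084),.0425))
W=[]
for n,c in(("top",(170,150,290,250)),("scene",(270,230,400,360))):
    p=cams.snapshot(n);x0,y0,x1,y1=c;W.append(cv2.resize(p["pixels"][y0:y1,x0:x1,::-1],(400,400*(y1-y0)//(x1-x0)),interpolation=cv2.INTER_CUBIC))
h=max(w.shape[0] for w in W);cv2.imwrite("pics/sw.png",np.hstack([np.pad(w,((0,h-w.shape[0]),(0,0),(0,0))) for w in W]))
E
```

```text
t 2.9 pos [0.5702 0.1185 0.1003] th 1.417 F [ 0.9 -0.9  0.8] gap 0.215 q [ 0.13  0.56 -0.57  1.8   0.37  0.91 -0.76]
  goal [0.573  0.1217 0.0425] shift [0.121 0.075 1.926] turn -0.0043
```

View pics/sw.png

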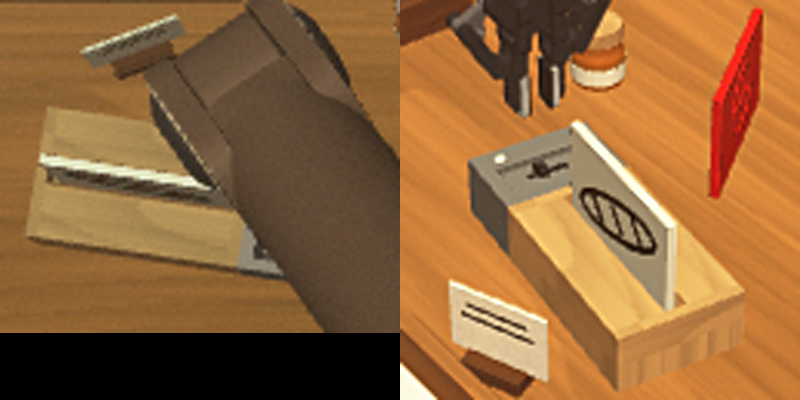

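The scene crop shows both finger tips at about (520–550,105), above the switch at (545,170) and straddling it. The arm hides the switch in the top view. I'll read the settled pose before descending.

```bash
python3 -c "
from go import *
show((S,(.006,-.084),.0425))"
```

```text
t 3.0 pos [0.5728 0.119  0.1047] th 1.416 F [ 0.8 -0.9  1.3] gap 0.21 q [ 0.13  0.55 -0.57  1.79  0.37  0.91 -0.76]
  goal [0.573  0.1217 0.0425] shift [ 0.091 -0.009  2.074] turn -0.0054
```

Request:
{"method": "send_rows", "body": {"moves": [[0.06,0.0,0.8,-0.005],[0.06,0.0,1.5,-0.005],[0.06,0.0,1.5,-0.005],[0.06,0.0,1.5,-0.005],[0.06,0.0,1.5,-0.005]]}}

```text
time: 3.5
tool_pos: [0.5753, 0.1213, 0.0627]
eef_rot: [0.001, 0.758, 0.652, 0.001]
wrist_force: [0.7, 0.1, -0.8]
finger_gap: 0.207
```

```bash
python3 -c "
from go import *
show((S,(.006,-.084),.0425))"
```

```text
t 3.5 pos [0.5753 0.1213 0.0627] th 1.421 F [ 0.7  0.1 -0.8] gap 0.207 q [ 0.11  0.61 -0.55  1.82  0.41  0.83 -0.79]
  goal [0.573  0.1217 0.0425] shift [ 0.003 -0.078  0.673] turn -0.0009
```

Request:
{"method": "send_rows", "body": {"moves": [[0,-0.07,0.2,0],[0,-0.07,0.4,0],[0,-0.07,0.55,0],[0,-0.07,0.65,0],[0,-0.07,0.65,0]]}}

```text
time: 4.0
tool_pos: [0.5716, 0.1215, 0.0423]
eef_rot: [0.0, 0.758, 0.652, -0.0]
wrist_force: [-7.4, -2.9, 18.9]
finger_gap: 0.205
```

```bash
python3 -c "
from go import *
show((S,(-.011,-.084),.0425))"
```

```text
t 4.0 pos [0.5716 0.1215 0.0423] th 1.422 F [-7.4 -2.9 18.9] gap 0.205 q [ 0.09  0.63 -0.53  1.83  0.43  0.8  -0.81]
  goal [0.5562 0.1243 0.0425] shift [ 0.015 -0.522 -0.007] turn -0.0002
```

Request:
{"method": "send_rows", "body": {"moves": [[0,0,-0.08,0],[0,-0.15,-0.08,0],[0,-0.35,-0.08,0],[0,-0.52,-0.08,0],[0,-0.6,-0.08,0]]}}

```text
time: 4.5
tool_pos: [0.5542, 0.1242, 0.0432]
eef_rot: [0.0, 0.758, 0.653, 0.001]
wrist_force: [9.0, -0.7, -7.0]
finger_gap: 0.207
```

```bash
python3 -c "
from go import *
show((S,(-.011,-.084),.0425))"
```

```text
t 4.5 pos [0.5542 0.1242 0.0432] th 1.422 F [ 9.  -0.7 -7. ] gap 0.207 q [ 0.09  0.61 -0.54  1.88  0.43  0.77 -0.83]
  goal [0.5562 0.1243 0.0425] shift [0.012 0.062 0.022] turn -0.0
```

Request:
{"method": "send_rows", "body": {"moves": [[0,0.1,0,0],[0,0.1,-1.0,0],[0,0.1,-2.5,0],[0,0.2,-4.0,0],[0,0.3,-4.5,0]]}}

```text
time: 5.0
tool_pos: [0.564, 0.1238, 0.1825]
eef_rot: [0.001, 0.758, 0.653, 0.002]
wrist_force: [0.2, 0.4, -0.7]
finger_gap: 0.212
```

Request:
{"method": "send_rows", "body": {"moves": [[1.5,0.15,0,0],[3.0,0.15,0,0],[3.93,0.15,0,0],[3.93,0.15,0,0],[3.93,0.15,0,0]], "jaw": 0.5}}

```text
time: 5.5
tool_pos: [0.5839, 0.2391, 0.1774]
eef_rot: [-0.0, 0.757, 0.653, -0.001]
wrist_force: [-0.3, 0.1, -0.3]
finger_gap: 0.5
```

```bash
python3 - <<'E'
from go import *
from workcell import cams
W=[]
for n,c in(("top",(170,150,290,250)),("scene",(270,230,400,360))):
    p=cams.snapshot(n);x0,y0,x1,y1=c;k=400/(x1-x0)
    im=cv2.resize(p["pixels"][y0:y1,x0:x1,::-1],None,fx=k,fy=k,interpolation=cv2.INTER_CUBIC)
    for u in proj(p,T(S,[[-.006,-.084,.0495],[.006,-.084,.0495]])): print(n,((u+.5-[x0,y0])*k).round())
    W.append(im)
h=max(w.shape[0] for w in W);cv2.imwrite("pics/sw2.png",np.hstack([np.pad(w,((0,h-w.shape[0]),(0,0),(0,0))) for w in W]))
show((S,(0,.034),.084))
E
```

```text
top [291. 217.]
top [294. 202.]
scene [156. 161.]
scene [142. 166.]
t 5.6 pos [0.5846 0.2372 0.1776] th 1.42 F [ 0.2 -0.2 -1.2] gap 0.496 q [-0.04  0.54 -0.61  1.61  0.34  1.1  -0.89]
  goal [0.5845 0.2393 0.084 ] shift [ 0.07  -0.012  3.121] turn -0.0014
```

View pics/sw2.png

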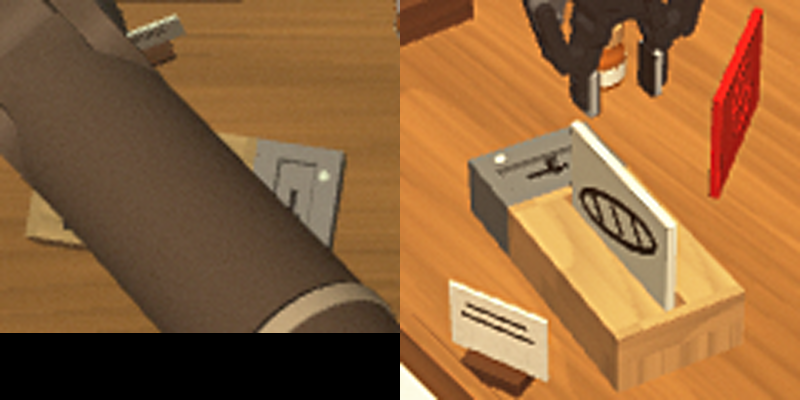

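The nub now sits at scene crop ≈(556,160), the predicted off position (it was at 542,168), so the switch is off. The fingers straddle the panel top. Next I'll descend and grip.

Request:
{"method": "send_rows", "body": {"moves": [[0.0,0,1.0,0],[0.0,0,2.0,0],[0.0,0,2.7,0],[0.0,0,3.1,0],[0.0,0,3.1,0]]}}

```text
time: 6.1
tool_pos: [0.5841, 0.2369, 0.0836]
eef_rot: [-0.0, 0.758, 0.652, -0.002]
wrist_force: [-0.2, 0.2, 0.2]
finger_gap: 0.5
```

Request:
{"method": "send_rows", "body": {"moves": [[0,0,0,0],[0,0,0,0],[0,0,0,0],[0,0,0,0],[0,0,0,0]], "jaw": 1.0, "grip_force": 50}}

```text
time: 6.6
tool_pos: [0.5851, 0.239, 0.0866]
eef_rot: [0.0, 0.758, 0.652, 0.001]
wrist_force: [-2.6, -1.4, 6.6]
finger_gap: 0.088
```

```bash
python3 -c "
from go import *
show((S,(0,.034),.084),(S,(0,.034),.19),(R,(0,0),.19),(R,(0,0),.070))"
```

```text
t 6.6 pos [0.5851 0.239  0.0866] th 1.421 F [-2.6 -1.4  6.6] gap 0.088 q [-0.07  0.64 -0.57  1.69  0.41  0.93 -0.95]
  goal [0.5845 0.2393 0.084 ] shift [ 0.006 -0.021  0.087] turn -0.0006
  goal [0.5845 0.2393 0.19  ] shift [ 0.     0.    -3.533] turn 0.0
  goal [ 0.552  -0.2326  0.19  ] shift [-15.718   1.262  -0.   ] turn -0.1255
  goal [ 0.552  -0.2326  0.07  ] shift [0. 0. 4.] turn 0.0
```

Request:
{"method": "send_rows", "body": {"moves": [[0,0,-0.4,0],[0,0,-1.0,0],[0,0,-2.0,0],[0,0,-3.0,0],[0,0,-3.5,0]]}}

```text
time: 7.1
tool_pos: [0.5858, 0.2394, 0.1937]
eef_rot: [0.001, 0.758, 0.652, 0.002]
wrist_force: [0.6, 0.4, -1.4]
finger_gap: 0.086
```

Request:
{"method": "send_rows", "body": {"moves": [[-1.0,0.08,0,0],[-2.2,0.18,0,-0.03],[-3.5,0.28,0,-0.05],[-4.8,0.38,0,-0.08],[-6.0,0.5,0,-0.1]]}}

```text
time: 7.6
tool_pos: [0.5723, 0.0564, 0.1901]
eef_rot: [0.0, 0.724, 0.69, -0.0]
wrist_force: [0.1, 0.6, -2.3]
finger_gap: 0.085
```

```bash
python3 -c "
from go import *
show((R,(0,0),.19))"
```

```text
t 7.6 pos [0.5723 0.0564 0.1901] th 1.522 F [ 0.1  0.6 -2.3] gap 0.085 q [ 0.29  0.44 -0.64  1.74  0.3   1.06 -0.49]
  goal [ 0.552  -0.2326  0.19  ] shift [-9.655e+00 -2.110e-01  4.000e-03] turn -0.025
```

Request:
{"method": "send_rows", "body": {"moves": [[-1.3,-0.03,0,-0.025],[-2.6,-0.06,0,-0.025],[-3.9,-0.1,0,-0.025],[-5.2,-0.12,0,-0.025],[-6.5,-0.15,0,-0.025]]}}

```text
time: 8.1
tool_pos: [0.5583, -0.1378, 0.1903]
eef_rot: [0.0, 0.716, 0.699, -0.0]
wrist_force: [1.2, -1.0, -2.1]
finger_gap: 0.084
```

Request:
{"method": "send_rows", "body": {"moves": [[-1.2,0.0,0,0],[-2.2,0.0,0,0],[-3.0,0.0,0,0],[-3.15,0.0,0,0],[-3.15,0.0,0,0]]}}

```text
time: 8.6
tool_pos: [0.556, -0.2313, 0.1899]
eef_rot: [-0.0, 0.716, 0.698, -0.0]
wrist_force: [0.3, 0.8, -1.3]
finger_gap: 0.083
```

```bash
python3 - <<'E'
from go import *
from workcell import cams
show((R,(0,0),.19),(R,(0,0),.070))
W=[]
for n,c in(("top",(345,165,445,265)),("scene",(190,120,310,260))):
    p=cams.snapshot(n);x0,y0,x1,y1=c;k=400/(x1-x0)
    W.append(cv2.resize(p["pixels"][y0:y1,x0:x1,::-1],None,fx=k,fy=k,interpolation=cv2.INTER_CUBIC))
h=max(w.shape[0] for w in W);cv2.imwrite("pics/rk.png",np.hstack([np.pad(w,((0,h-w.shape[0]),(0,0),(0,0))) for w in W]))
E
```

```text
t 8.6 pos [ 0.556  -0.2313  0.1899] th 1.545 F [ 0.3  0.8 -1.3] gap 0.083 q [ 0.73  0.47 -0.57  1.67  0.28  1.08  0.05]
  goal [ 0.552  -0.2326  0.19  ] shift [-0.048 -0.133 -0.004] turn -0.0026
  goal [ 0.552  -0.2326  0.07  ] shift [0. 0. 4.] turn 0.0
```

View pics/rk.png

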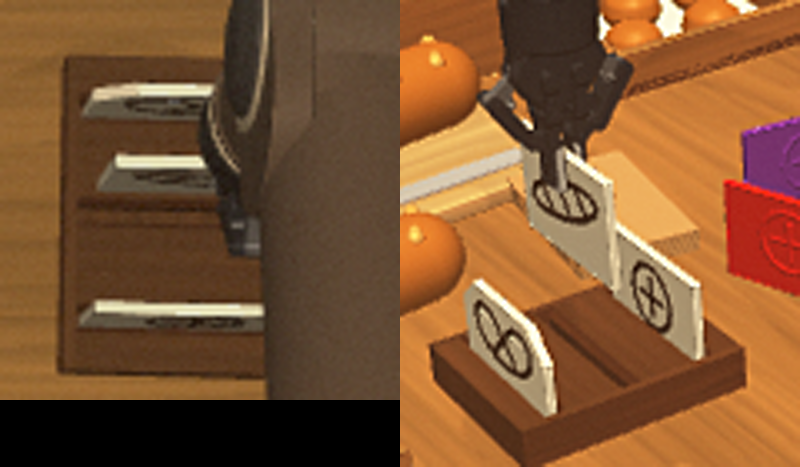

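The baguette panel is held upright: top-view left corner at crop (118,155), scene right edge at x≈612 from 183 to 290. I'll compare these with predictions for the panel's offset in the grip.

```bash
python3 - <<'E'
from go import *
from workcell import cams,models,sensors
t=cams.snapshot("top");s=cams.snapshot("scene");o=sensors.get_obs();show((R,(0,0),.19),(R,(0,0),.07))
p=o["tool_pos"];q=[p[0],p[1],2*np.arctan2(o["eef_rot"][2],o["eef_rot"][1])-np.pi/2]
zb=p[2]-.0615
print("pred top +y top corner",proj(t,T(q,[[.004,.07,zb+.095],[-.004,.07,zb+.095],[-.004,.07,zb]])).round(1).tolist(),"seen (374.5,203.6) far")
print("pred scene",proj(s,T(q,[[.004,.07,zb+.095],[.004,.07,zb]])).round(1).tolist(),"seen (253.2,174.7),(254,207)")
for n,x in(("top",t),("scene",s)):
    print(n,[(round(b["conf"],2),np.round(b["bbox"]).tolist()) for b in models.boxes_of("panel_baguette",x)][:3])
E
```

```text
t 8.8 pos [ 0.5567 -0.2288  0.1903] th 1.549 F [ 0.6 -0.5 -1.7] gap 0.085 q [ 0.72  0.47 -0.57  1.67  0.28  1.08  0.05]
  goal [ 0.552  -0.2326  0.19  ] shift [-0.131 -0.155  0.011] turn 0.0015
  goal [ 0.552  -0.2326  0.07  ] shift [0. 0. 4.] turn 0.0
pred top +y top corner [[372.3, 203.1], [372.3, 206.5], [367.9, 212.5]] seen (374.5,203.6) far
pred scene [[252.0, 174.8], [254.8, 207.1]] seen (253.2,174.7),(254,207)
top [(0.7, [372.0, 203.0, 395.0, 214.0]), (0.51, [177.0, 182.0, 278.0, 235.0])]
scene [(0.82, [226.0, 164.0, 255.0, 209.0]), (0.59, [378.0, 343.0, 471.0, 416.0])]
```

Request:
{"method": "send_rows", "body": {"moves": [[-0.06,-0.14,0.8,0],[-0.06,-0.14,1.6,0],[-0.06,-0.14,2.4,0],[-0.06,-0.14,2.5,0],[-0.06,-0.14,2.5,0]]}}

```text
time: 9.4
tool_pos: [0.5522, -0.2316, 0.1151]
eef_rot: [-0.001, 0.715, 0.699, -0.0]
wrist_force: [0.1, 0.2, -1.8]
finger_gap: 0.084
```

```bash
python3 - <<'E'
from go import *
from workcell import cams,models,sensors
t=cams.snapshot("top");show((R,(0,0),.07))
s=cams.snapshot("scene");show((R,(0,0),.07));o=sensors.get_obs()
p=o["tool_pos"];q=[.552,-.2326,R[2]];zb=p[2]-.0615
print("pred top",proj(t,T(q,[[.004,.07,zb+.095],[-.004,.07,zb]])).round(1).tolist())
print("pred scene",proj(s,T(q,[[.004,.07,zb+.095],[.004,.07,zb]])).round(1).tolist())
W=[]
for p,c in((t,(355,185,405,225)),(s,(220,150,290,250))):
    x0,y0,x1,y1=c;k=400/(x1-x0)
    print([(round(b["conf"],2),np.round(b["bbox"]).tolist()) for b in models.boxes_of("panel_baguette",p)][:2])
    im=cv2.resize(p["pixels"][y0:y1,x0:x1,::-1],None,fx=k,fy=k,interpolation=cv2.INTER_CUBIC)
    for zt in(zb,zb+.095):
        P=(proj(p,T(q,[[a,b,zt] for a,b in((.004,.07),(.004,-.07),(-.004,-.07),(-.004,.07))]))+.5-[x0,y0])*k
        cv2.polylines(im,[np.round(P).astype(np.int32)],True,(0,255,0),1)
    P=(proj(p,T(R,[[a,b,.038] for a,b in((.0095,.075),(.0095,-.075),(-.0095,-.075),(-.0095,.075))]))+.5-[x0,y0])*k
    cv2.polylines(im,[np.round(P).astype(np.int32)],True,(255,255,0),1)
    W.append(im)
h=max(w.shape[0] for w in W);cv2.imwrite("pics/rk2.png",np.hstack([np.pad(w,((0,h-w.shape[0]),(0,0),(0,0))) for w in W]))
E
```

```text
t 9.45 pos [ 0.5528 -0.2319  0.116 ] th 1.547 F [-0.5  0.2 -0.7] gap 0.085 q [ 0.71  0.55 -0.54  1.75  0.34  0.94  0.01]
  goal [ 0.552  -0.2326  0.07  ] shift [-0.025 -0.026  1.533] turn -0.0001
t 9.5 pos [ 0.5531 -0.2321  0.1165] th 1.547 F [-0.1 -0.5 -1.6] gap 0.088 q [ 0.71  0.55 -0.54  1.75  0.34  0.94  0.01]
  goal [ 0.552  -0.2326  0.07  ] shift [-0.019 -0.038  1.55 ] turn -0.0003
pred top [[370.4, 209.8], [366.3, 218.4]]
pred scene [[254.9, 198.9], [257.5, 229.6]]
[(0.67, [363.0, 185.0, 396.0, 192.0]), (0.49, [367.0, 209.0, 393.0, 218.0])]
[(0.96, [232.0, 181.0, 259.0, 229.0])]
```

View pics/rk2.png

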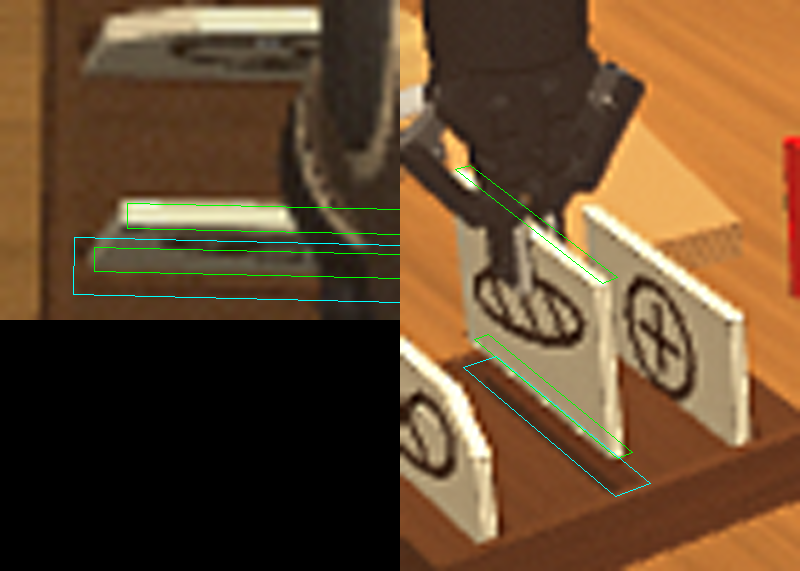

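The held panel coincides with the predicted outline over the middle groove to within about 1 px, so I'll lower it.

Request:
{"method": "send_rows", "body": {"moves": [[-0.01,-0.02,0.4,0],[-0.01,-0.02,0.8,0],[-0.01,-0.02,1.1,0],[-0.01,-0.02,1.3,0],[-0.01,-0.02,1.4,0]]}}

```text
time: 10.1
tool_pos: [0.5513, -0.2323, 0.0726]
eef_rot: [-0.001, 0.716, 0.698, -0.0]
wrist_force: [-5.9, 1.4, 22.1]
finger_gap: 0.085
```

Request:
{"method": "send_rows", "body": {"moves": [[0,0,0.0,0],[0,0,0.05,0],[0,0,0.1,0],[0,0,0.1,0],[0,0,0.1,0]]}}

```text
time: 10.6
tool_pos: [0.5522, -0.2326, 0.0726]
eef_rot: [0.001, 0.716, 0.698, -0.0]
wrist_force: [-5.9, 1.4, 18.3]
finger_gap: 0.087
```

```bash
python3 -c "
from go import *
show((R,(0,0),.07))"
```

```text
t 10.6 pos [ 0.5522 -0.2326  0.0726] th 1.546 F [-5.9  1.4 18.3] gap 0.087 q [ 0.69  0.6  -0.51  1.78  0.38  0.86 -0.02]
  goal [ 0.552  -0.2326  0.07  ] shift [-0.001 -0.007  0.085] turn -0.0009
```

Request:
{"method": "send_rows", "body": {"moves": [[0,0,-0.05,0],[0,0,-0.1,0],[0,0,-0.1,0],[0,0,-0.1,0],[0,0,-0.1,0]], "jaw": 0.5}}

```text
time: 11.1
tool_pos: [0.5515, -0.2325, 0.0729]
eef_rot: [-0.0, 0.716, 0.698, -0.0]
wrist_force: [0.5, -0.4, 0.4]
finger_gap: 0.497
```

Request:
{"method": "send_rows", "body": {"moves": [[0,0,-1.0,0],[0,0,-2.3,0],[0,0.5,-3.2,0],[0,1.8,-3.2,0],[0,2.33,-3.2,0]]}}

```text
time: 11.6
tool_pos: [0.6244, -0.2342, 0.1706]
eef_rot: [0.002, 0.716, 0.698, 0.001]
wrist_force: [0.4, 0.3, -0.2]
finger_gap: 0.5
```

```bash
python3 - <<'E'
from go import *
from workcell import cams
p=cams.snapshot("scene");x0,y0,x1,y1=190,120,310,260;k=4.28
cv2.imwrite("pics/rk3.png",cv2.resize(p["pixels"][y0:y1,x0:x1,::-1],None,fx=k,fy=k,interpolation=cv2.INTER_CUBIC))
show((R,(.07,0),.071))
E
```

```text
t 11.65 pos [ 0.6253 -0.2335  0.1695] th 1.548 F [ 1.7  0.4 -0.2] gap 0.497 q [ 0.64  0.6  -0.54  1.53  0.33  1.11  0.01]
  goal [ 0.622  -0.2342  0.071 ] shift [-0.027 -0.11   3.284] turn 0.0003
```

View pics/rk3.png

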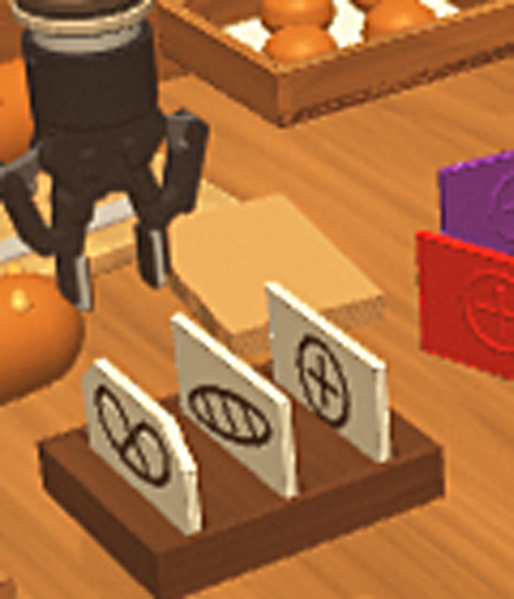

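The baguette panel stands home in the middle groove at (235,405), and the pretzel at (140,445) is below the fingers. Now I'll grip it.

Request:
{"method": "send_rows", "body": {"moves": [[0,-0.08,1.0,0],[0,-0.08,2.0,0],[0,-0.08,2.8,0],[0,-0.08,3.25,0],[0,-0.08,3.25,0]]}}

```text
time: 12.15
tool_pos: [0.6175, -0.2338, 0.0695]
eef_rot: [-0.002, 0.716, 0.699, -0.001]
wrist_force: [-0.4, 0.0, 0.6]
finger_gap: 0.496
```

Request:
{"method": "send_rows", "body": {"moves": [[0,0,0,0],[0,0,0,0],[0,0,0,0],[0,0,0,0],[0,0,0,0]], "jaw": 1.0}}

```text
time: 12.65
tool_pos: [0.6202, -0.2344, 0.0733]
eef_rot: [0.001, 0.716, 0.698, 0.001]
wrist_force: [0.7, 0.0, 6.4]
finger_gap: 0.087
```

```bash
python3 -c "
from go import *
show((R,(.07,0),.071),(R,(.07,0),.19),(S,(0,.034),.19))"
```

```text
t 12.65 pos [ 0.6202 -0.2344  0.0733] th 1.546 F [0.7 0.  6.4] gap 0.087 q [ 0.62  0.69 -0.5   1.62  0.39  0.94 -0.04]
  goal [ 0.622  -0.2342  0.071 ] shift [0.008 0.06  0.077] turn -0.0009
  goal [ 0.622  -0.2342  0.19  ] shift [ 0.     0.    -3.967] turn 0.0
  goal [0.5845 0.2393 0.19  ] shift [15.752 -1.618 -0.   ] turn 0.1255
```

Request:
{"method": "send_rows", "body": {"moves": [[0,0,-0.5,0],[0,0,-1.3,0],[0,0,-2.4,0],[0,0,-3.4,0],[0,0,-3.9,0]]}}

```text
time: 13.15
tool_pos: [0.6199, -0.2343, 0.1921]
eef_rot: [0.001, 0.716, 0.698, 0.001]
wrist_force: [-0.2, 0.1, -0.9]
finger_gap: 0.089
```

Request:
{"method": "send_rows", "body": {"moves": [[1.2,-0.1,0,0.02],[2.5,-0.22,0,0.04],[3.8,-0.35,0,0.06],[5.1,-0.5,0,0.08],[6.4,-0.65,0,0.1]]}}

```text
time: 13.65
tool_pos: [0.6033, -0.0404, 0.1883]
eef_rot: [-0.0, 0.75, 0.661, -0.001]
wrist_force: [0.3, -0.6, -0.4]
finger_gap: 0.086
```

```bash
python3 -c "
from go import *
show((S,(0,.034),.19))"
```

```text
t 13.65 pos [ 0.6033 -0.0404  0.1883] th 1.446 F [ 0.3 -0.6 -0.4] gap 0.086 q [ 0.4   0.48 -0.58  1.67  0.29  1.08 -0.38]
  goal [0.5845 0.2393 0.19  ] shift [ 9.174 -1.786 -0.056] turn 0.0237
```

Request:
{"method": "send_rows", "body": {"moves": [[1.3,-0.25,0,0.0237],[2.6,-0.5,0,0.0237],[3.9,-0.76,0,0.0237],[5.2,-1.0,0,0.0237],[6.5,-1.27,0,0.0237]]}}

```text
time: 14.15
tool_pos: [0.5899, 0.1576, 0.1883]
eef_rot: [-0.0, 0.758, 0.653, -0.001]
wrist_force: [0.4, -0.9, -1.2]
finger_gap: 0.086
```

Request:
{"method": "send_rows", "body": {"moves": [[1.2,-0.2,0,0],[2.2,-0.4,0,0],[2.66,-0.45,0,0],[2.66,-0.45,0,0],[2.66,-0.45,0,0]]}}

```text
time: 14.65
tool_pos: [0.5893, 0.2355, 0.1882]
eef_rot: [0.0, 0.758, 0.653, -0.001]
wrist_force: [-0.3, -0.0, -0.9]
finger_gap: 0.087
```

```bash
python3 -c "
from go import *
from workcell import cams
show((S,(0,.034),.12));cams.snapshot('top');show((S,(0,.034),.12))"
```

```text
t 14.65 pos [0.5893 0.2355 0.1882] th 1.422 F [-0.3 -0.  -0.9] gap 0.087 q [-0.04  0.54 -0.6   1.59  0.33  1.12 -0.87]
  goal [0.5845 0.2393 0.12  ] shift [ 0.101 -0.175  2.273] turn -0.0
t 14.7 pos [0.5895 0.2349 0.1883] th 1.42 F [-0.7 -0.2 -1.7] gap 0.085 q [-0.04  0.54 -0.6   1.59  0.33  1.12 -0.87]
  goal [0.5845 0.2393 0.12  ] shift [ 0.122 -0.187  2.275] turn -0.0013
```

Request:
{"method": "send_rows", "body": {"moves": [[0.1,-0.17,0.5,0],[0.1,-0.17,1.2,0],[0.1,-0.17,1.9,0],[0.1,-0.17,2.1,0],[0.1,-0.17,2.1,0]]}}

```text
time: 15.2
tool_pos: [0.5845, 0.239, 0.1249]
eef_rot: [0.0, 0.758, 0.652, -0.001]
wrist_force: [-0.1, -0.9, -1.4]
finger_gap: 0.082
```

```bash
python3 - <<'E'
from go import *
from workcell import cams,models,sensors
t=cams.snapshot("top");show((S,(0,.034),.087))
s=cams.snapshot("scene");show((S,(0,.034),.087));o=sensors.get_obs()
zb=o["tool_pos"][2]-.0625;W=[]
for p,c in((t,(170,175,250,235)),(s,(300,220,390,345))):
    x0,y0,x1,y1=c;k=400/(x1-x0)
    im=cv2.resize(p["pixels"][y0:y1,x0:x1,::-1],None,fx=k,fy=k,interpolation=cv2.INTER_CUBIC)
    def pl(L,c):
        P=(proj(p,T(S,L))+.5-[x0,y0])*k;cv2.polylines(im,[np.round(P).astype(np.int32)],True,c,1)
    pl([[.004,.034+b,zb+h] for b,h in((.07,0),(.07,.07),(.045,.095),(-.045,.095),(-.07,.07),(-.07,0))],(0,255,0))
    pl([[-.004,.034+b,zb+h] for b,h in((.07,0),(.07,.07),(.045,.095),(-.045,.095),(-.07,.07),(-.07,0))],(0,0,255))
    pl([[a,.034+b,.05] for a,b in((.009,.075),(.009,-.075),(-.009,-.075),(-.009,.075))],(255,255,0))
    W.append(im)
h=max(w.shape[0] for w in W);cv2.imwrite("pics/sl.png",np.hstack([np.pad(w,((0,h-w.shape[0]),(0,0),(0,0))) for w in W]))
E
```

```text
t 15.25 pos [0.5849 0.2399 0.126 ] th 1.421 F [ 0.5 -0.6 -0.2] gap 0.087 q [-0.06  0.6  -0.58  1.65  0.38  1.   -0.92]
  goal [0.5845 0.2393 0.087 ] shift [-0.02  -0.009  1.298] turn -0.0006
t 15.3 pos [0.5852 0.2405 0.1266] th 1.422 F [ 0.2 -0.2 -0.9] gap 0.083 q [-0.06  0.6  -0.58  1.65  0.38  1.   -0.92]
  goal [0.5845 0.2393 0.087 ] shift [-0.041 -0.015  1.319] turn -0.0002
```

View pics/sl.png

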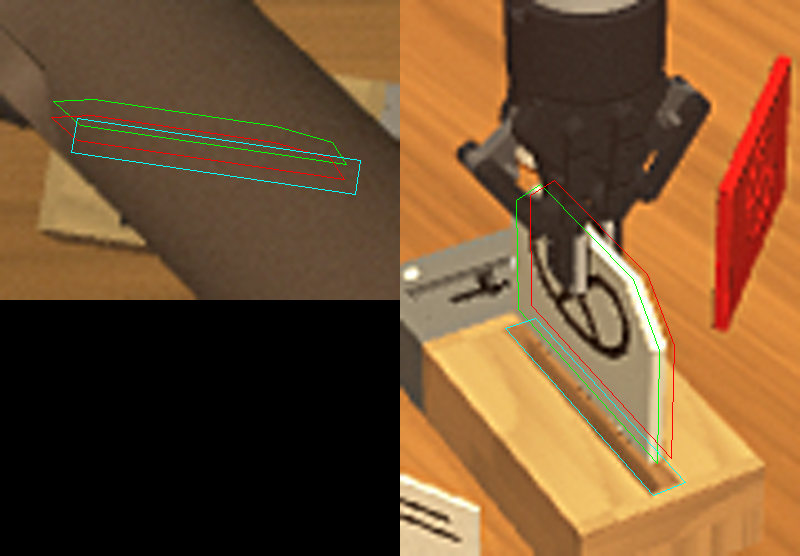

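In the scene view the panel sits about 8 display px left of the prediction, so roughly +3–4 mm in sign x, while the tool reading is on target. I'll split the difference with −2 mm and lower gently, watching the force.

Request:
{"method": "send_rows", "body": {"moves": [[-0.04,-0.08,0.0,0],[-0.04,-0.08,0.3,0],[-0.04,-0.08,0.5,0],[-0.04,-0.08,0.6,0],[-0.04,-0.08,0.7,0]]}}

```text
time: 15.8
tool_pos: [0.5819, 0.2402, 0.1042]
eef_rot: [0.0, 0.757, 0.653, -0.0]
wrist_force: [1.0, 0.5, -0.5]
finger_gap: 0.08
```

```bash
python3 -c "
from go import *
show((S,(0,.034),.087))"
```

```text
t 15.8 pos [0.5819 0.2402 0.1042] th 1.423 F [ 1.   0.5 -0.5] gap 0.08 q [-0.07  0.62 -0.57  1.68  0.39  0.96 -0.93]
  goal [0.5845 0.2393 0.087 ] shift [-0.017  0.093  0.574] turn 0.0011
```

Request:
{"method": "send_rows", "body": {"moves": [[0,0.03,0.15,0],[0,0.03,0.3,0],[0,0.03,0.42,0],[0,0.03,0.5,0],[0,0.03,0.55,0]]}}

```text
time: 16.3
tool_pos: [0.5826, 0.2401, 0.0878]
eef_rot: [-0.0, 0.757, 0.653, -0.0]
wrist_force: [1.3, -0.1, -1.6]
finger_gap: 0.084
```

```bash
python3 -c "
from go import *
show((S,(0,.034),.087))"
```

```text
t 16.3 pos [0.5826 0.2401 0.0878] th 1.423 F [ 1.3 -0.1 -1.6] gap 0.084 q [-0.08  0.64 -0.56  1.69  0.41  0.94 -0.94]
  goal [0.5845 0.2393 0.087 ] shift [-0.016  0.068  0.027] turn 0.0011
```

Request:
{"method": "send_rows", "body": {"moves": [[0,0.0,0.04,0],[0,0.0,0.08,0],[0,0.0,0.08,0],[0,0.0,0.08,0],[0,0.0,0.08,0]]}}

```text
time: 16.8
tool_pos: [0.5829, 0.2402, 0.0873]
eef_rot: [0.0, 0.757, 0.653, 0.0]
wrist_force: [-4.7, -1.9, 9.8]
finger_gap: 0.087
```

```bash
python3 -c "
from go import *
show((S,(0,.034),.087))"
```

```text
t 16.8 pos [0.5829 0.2402 0.0873] th 1.423 F [-4.7 -1.9  9.8] gap 0.087 q [-0.08  0.64 -0.56  1.69  0.41  0.93 -0.95]
  goal [0.5845 0.2393 0.087 ] shift [-0.02   0.058  0.01 ] turn 0.0009
```

Floor contact is at the expected height, so I'll release, rise and go over the switch.

Request:
{"method": "send_rows", "body": {"moves": [[0,0.0,-0.05,0],[0,0,-0.08,0],[0,0,-0.08,0],[0,0,-0.08,0],[0,0,-0.08,0]], "jaw": 0.5}}

```text
time: 17.3
tool_pos: [0.5827, 0.2401, 0.088]
eef_rot: [-0.0, 0.757, 0.653, -0.0]
wrist_force: [-0.1, 0.2, 1.2]
finger_gap: 0.5
```

Request:
{"method": "send_rows", "body": {"moves": [[0,0,-1.0,0],[0,0,-2.2,0],[0,0,-3.1,0],[-1.3,-0.1,-3.1,0],[-2.6,-0.14,-3.1,0]]}}

```text
time: 17.8
tool_pos: [0.5669, 0.1644, 0.1822]
eef_rot: [0.0, 0.756, 0.654, 0.001]
wrist_force: [1.0, -0.6, 0.6]
finger_gap: 0.497
```

Request:
{"method": "send_rows", "body": {"moves": [[-1.0,0,0,0],[-1.35,0,0,0],[-1.35,0,0,0],[-1.35,0,0,0],[-1.35,0,0,0]], "jaw": 0.79}}

```text
time: 18.3
tool_pos: [0.5611, 0.1256, 0.1813]
eef_rot: [-0.0, 0.757, 0.654, 0.0]
wrist_force: [0.4, -0.5, -0.1]
finger_gap: 0.207
```

```bash
python3 - <<'E'
from go import *
from workcell import cams
p=cams.snapshot("scene");x0,y0,x1,y1=270,220,400,370;k=4
cv2.imwrite("pics/sw3.png",cv2.resize(p["pixels"][y0:y1,x0:x1,::-1],None,fx=k,fy=k,interpolation=cv2.INTER_CUBIC))
show((S,(-.006,-.085),.06),(S,(-.006,-.085),.0435))
E
```

```text
t 18.35 pos [0.5611 0.1255 0.1812] th 1.425 F [-0.  -0.1  0.3] gap 0.212 q [ 0.16  0.45 -0.62  1.75  0.29  1.04 -0.71]
  goal [0.5609 0.1225 0.06  ] shift [-0.099  0.011  4.04 ] turn 0.0034
  goal [0.5609 0.1225 0.0435] shift [0.   0.   0.55] turn 0.0
```

View pics/sw3.png

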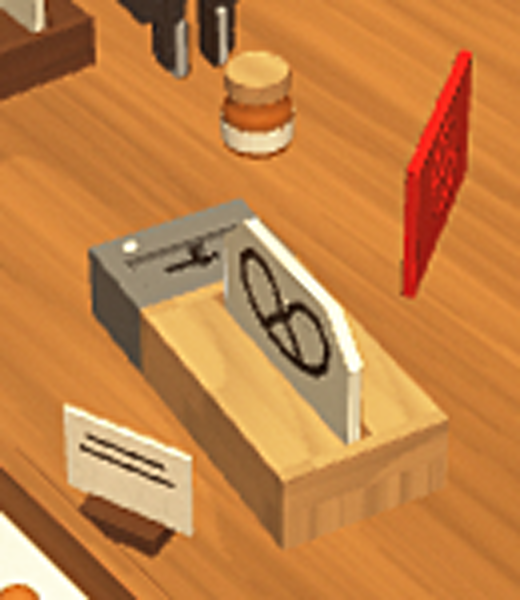

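The pretzel panel stands home in the slot, and the nub is at the off end (≈(205,255)). Next I'll descend over the switch.

Request:
{"method": "send_rows", "body": {"moves": [[-0.1,0,1.0,0],[-0.1,0,2.2,0],[-0.1,0,3.4,0],[-0.1,0,3.9,0],[-0.1,0,3.9,0]]}}

```text
time: 18.85
tool_pos: [0.5592, 0.1213, 0.0622]
eef_rot: [-0.001, 0.757, 0.654, -0.002]
wrist_force: [-0.2, -0.1, 0.3]
finger_gap: 0.21
```

Request:
{"method": "send_rows", "body": {"moves": [[0,0,0,0],[0,0,0,0],[0,0,0,0],[0,0,0,0],[0,0,0,0]]}}

```text
time: 19.35
tool_pos: [0.561, 0.1205, 0.0648]
eef_rot: [0.0, 0.758, 0.653, 0.0]
wrist_force: [0.4, 0.1, -0.2]
finger_gap: 0.212
```

```bash
python3 -c "
from go import *
show((S,(-.006,-.085),.0440))"
```

```text
t 19.35 pos [0.561  0.1205 0.0648] th 1.423 F [ 0.4  0.1 -0.2] gap 0.212 q [ 0.11  0.58 -0.55  1.85  0.41  0.82 -0.79]
  goal [0.5609 0.1225 0.044 ] shift [ 0.067 -0.013  0.695] turn 0.0007
```

Request:
{"method": "send_rows", "body": {"moves": [[0.06,-0.01,0.2,0],[0.06,-0.01,0.4,0],[0.06,-0.01,0.55,0],[0.06,-0.01,0.67,0],[0.06,-0.01,0.67,0]]}}

```text
time: 19.85
tool_pos: [0.5605, 0.1231, 0.0435]
eef_rot: [-0.0, 0.757, 0.653, 0.0]
wrist_force: [1.4, 3.4, -2.0]
finger_gap: 0.211
```

```bash
python3 -c "
from go import *
show((S,(.011,-.085),.0440))"
```

```text
t 19.85 pos [0.5605 0.1231 0.0435] th 1.423 F [ 1.4  3.4 -2. ] gap 0.211 q [ 0.09  0.61 -0.53  1.86  0.43  0.78 -0.81]
  goal [0.5778 0.12   0.044 ] shift [-0.018  0.583 -0.018] turn 0.0015
```

Request:
{"method": "send_rows", "body": {"moves": [[0,0.15,0,0],[0,0.3,0,0],[0,0.45,0,0],[0,0.58,0,0],[0,0.65,0,0]]}}

```text
time: 20.35
tool_pos: [0.5767, 0.1206, 0.0436]
eef_rot: [-0.002, 0.757, 0.653, -0.003]
wrist_force: [-15.7, 4.2, 10.1]
finger_gap: 0.209
```

```bash
python3 -c "
from go import *
show((S,(.011,-.085),.0440))"
```

```text
t 20.35 pos [0.5767 0.1206 0.0436] th 1.424 F [-15.7   4.2  10.1] gap 0.209 q [ 0.1   0.64 -0.53  1.82  0.42  0.81 -0.79]
  goal [0.5778 0.12   0.044 ] shift [-0.014  0.039 -0.013] turn 0.0021
```

Request:
{"method": "send_rows", "body": {"moves": [[0,-0.1,0,0],[0,-0.12,-0.3,0],[0,-0.12,-1.5,0],[0,-0.12,-3.0,0],[0,-0.12,-4.5,0]]}}

```text
time: 20.85
tool_pos: [0.5765, 0.1187, 0.1811]
eef_rot: [0.0, 0.758, 0.653, -0.0]
wrist_force: [0.5, -0.3, -0.4]
finger_gap: 0.213
```

Request:
{"method": "send_rows", "body": {"moves": [[-1.0,0,-0.5,0],[-2.0,0,-0.5,0],[-3.5,-0.5,-0.5,0],[-5.0,-1.0,-0.5,0],[-5.0,-1.0,-0.5,0]]}}

```text
time: 21.35
tool_pos: [0.5222, -0.0325, 0.1945]
eef_rot: [0.001, 0.761, 0.649, -0.003]
wrist_force: [-0.4, 0.0, -0.5]
finger_gap: 0.209
```

```bash
python3 - <<'E'
from go import *
from workcell import cams
W=[]
for n,c in(("top",(150,120,470,290)),("scene",(190,150,400,370))):
    p=cams.snapshot(n);x0,y0,x1,y1=c;k=400/(x1-x0)
    if n=="scene":
        for u in proj(p,T(S,[[-.006,-.084,.0495],[.006,-.084,.0495]])): print(n,((u+.5-[290,270])*5).round())
        z=cv2.resize(p["pixels"][270:300,290:350,::-1],None,fx=5,fy=5,interpolation=cv2.INTER_CUBIC)
    W.append(cv2.resize(p["pixels"][y0:y1,x0:x1,::-1],None,fx=k,fy=k,interpolation=cv2.INTER_CUBIC))
h=max(w.shape[0] for w in W);I=np.hstack([np.pad(w,((0,h-w.shape[0]),(0,0),(0,0))) for w in W]);I[230:380,50:350]=z
cv2.imwrite("pics/end.png",I);show()
E
```

```text
scene [153.  62.]
scene [131.  70.]
t 21.45 pos [ 0.5247 -0.0263  0.1951] th 1.419 F [ 0.3  0.7 -0.1] gap 0.212 q [ 0.45  0.34 -0.61  1.85  0.23  1.02 -0.41]
```

View pics/end.png

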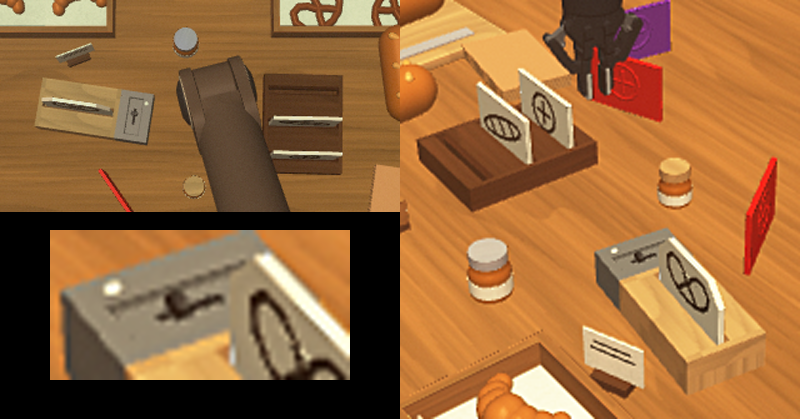

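The nub is at inset-local (130,68), matching the predicted on position (131,70). Both panels are home, the roll and jars are undisturbed, and the arm is clear, so I'm handing in.

```bash
python3 -c "
from workcell import job_done
print(job_done())"
```

```text
the job is handed in; nothing more can be done
None
```

I did the whole job in about 21.5 s of robot time and handed it in; no verdict was reported.

- **Switch off:** I slid it to its stop before touching the baguette panel, and the picture showed the nub at the off end.
- **Baguette panel:** I lowered it by hand into the rack's middle groove and let go once it touched the floor (about 18 N).
- **Pretzel panel:** I lowered it by hand into the sign's slot and let go once it touched the floor (about 10 N).
- **Switch on:** I slid it to its stop (about 16 N). The nub then showed within 1–2 display pixels of the predicted on position.
- **Final picture:** Both moved panels stand upright and home. The roll panel, jars, price card and look-alikes look unmoved, and the arm is clear. The tongs and mug were outside the final crops, and the loaf and bags only partly in them, so I did not check those.

**Disagreement:** just before the pretzel went in, the scene camera put it about 3–4 mm off in sign x while the tool reading said it was on target. I shifted it by about 2 mm, and it went in with hardly any sideways force.

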